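Inspect a test sieve through a hand loupe

TASK

Get the test sieve ready for inspection and look at its mesh through the loupe: press the treadle in front of the light stage down to its stop so that the sprung dust cover is released and swings open, then pick up the hand loupe and hold it level, centred over the sieve, with its lens at the height of the pointer on the focus pillar. Finish while still holding it there, steady and touching nothing else with it; do not knock it against the sieve, and leave the pointer's setting and the other things on the worktop undisturbed.

Things in the scene. Friction and masses are not known exactly. Their poses are not given: they have to be found in the camera images.
- stage: Fixed white light box 130 (x) x 180 (y) x 30 mm. Origin on the worktop under its centre, z up; -x side (front) faces the robot and has the treadle; +x edge has the cover's hinge. The sieve stands at its centre, on three 3 mm pads at z 33 mm, under a grey cover (x -54 to +60, y -56 to +56, top z 76 mm when shut). Focus pillar: 10 mm rod at x +12, y +76, top at z 177 mm.
- cover (a joint): Dust cover hinge, rad: about 0 shut and latched, 1.75 fully open, leaning back past upright (then up to z 150 mm, x +62 to +125 mm of the stage). Once the treadle is about 0.17 rad down, the latch lets go and the cover's spring swings it open in under a second and keeps it open; no need to touch it.
- treadle (a joint): Treadle hinge, rad: 0 at rest, 0.24 at its stop. Hinge line along the stage's y at stage x -77, z 18 mm. A spring presses it back up: about 2.5 N to start and about 9 N at the stop when pressed at point tread; it rises again when let go and need not be held.
- tread (a point): Middle of the ribbed rubber tread on the treadle's plate (78 x 80 mm, free end towards the robot): press here, straight down. At rest its top is at z 31 mm; at the stop 13 mm lower. It lies 132 mm in front (-x) of the stage's centre; between it and the box a latch arm 24 mm wide stands up to z 52 mm.
- pointer (a point): Tip of the thin pointer on the clamp collar of the focus pillar: marks the height at which the middle of the loupe's lens is in focus. At x +12, y +52 mm of the stage; its height above the worktop is set anew each time, 102 to 142 mm. A hard push would shift the collar.
- test_sieve: Brass test sieve, 76 mm diameter, 30 mm high, open upwards, held on three pads between pins at the stage's centre, at first hidden under the cover. Origin at the centre of its underside; rim 63 mm above the worktop.
- loupe: Hand loupe lying flat, 80 g: aluminium rim 68 mm across with a clear lens, and a straight grey handle along its -x axis, 16 mm wide (y), z 0 to 20 mm, reaching from 51 to 135 mm from the lens centre. Origin on its underside below the lens centre; z up. Grasp across the handle about 75 mm from the lens centre.
- lens (a point): Centre of the loupe's lens, 10 mm above the loupe's underside, at half the height of the handle.
- lens_brush: Lens brush lying on the worktop, 140 mm long: leave alone.
- std_vial: Closed vial with a red cap, 33 mm in diameter, 65 mm high, standing between the loupe and the stage: leave alone.

How it is judged:
By the outcome, as a careful person would: the job done as asked, in the order asked, and still so for the second after the job is handed in, while the arm keeps its last pose, push and grip.
It also fails if it takes over 48 s, if anything falls off the work surface, if the arm or the gripper's body presses on something with over 40 N, if the wrist force passes 120 N, or if a joint passes its speed limit or range.

ROBOT

A 7-joint arm with a two-finger parallel gripper is mounted at the origin on a cart in front of the work surface, level with it; the furniture and walls round the work are solid. World frame = base frame: x ahead of the robot, y to its left, z up, the work surface at z = 0. Lengths are in m, angles in rad, forces in N, time in s.
With the tool pointing down it reaches from about 0.4 to 0.85 m from the base axis. Payload 10.4 kg.
Tool frame: the origin (TCP) lies on the centre line of the jaws, within the pads' length; the fingertips stand r.tip_extent ahead of it and the grasp point (between the pads) lies 3 mm ahead of it (r.tip_extent is the distance from the TCP to the fingertips, in m); z points along the fingers, y is the direction in which the jaws open and shut (so a half turn about z gives the same grasp; the last joint's range is limited). The gripper opens to 87 mm and grips with 3 to 60 N. Pads are 19 mm wide; open, the fingers measure 117 mm over their backs; the gripper's body (75 mm by 190 mm) begins 51 mm behind the grasp point.
Start: joints at [1.198, 0.332, -0.065, 1.46, 0.022, 1.35, -0.088], TCP at [0.214, -0.587, 0.245] pointing down, gripper open.
Joint ranges: [-2.6, 2.6], [-0.5, 2.12], [-1.47, 1.34], [0.16, 2.42], [-1.27, 4.41], [0.06, 2.06], [-2.6, 2.6]. Speed limits (rad/s): [2.22, 2.22, 2.79, 2.79, 3.14, 3.14, 3.14].

INTERFACE

Orientations are given as a unit quaternion [x, y, z, w].
In Python, from bench import r gives the robot as it stands. The module is installed in compiled form; this text tells all that it offers.
- The arm moves only by the shell command python3 -m jog 'ROWS' [FORCE]. ROWS is JSON, a list of rows, each a list of 5 numbers: the shift along the tool's x, y, z in cm, then the turn about the tool's z in rad, then the closure, from 0 (fully open) to 1 (shut). A call has exactly 10 rows; each row shifts and turns the pose as measured when the row begins, along the tool's axes as they then stand; what a row does not reach is not made up. A row lasts 1/10 s, in which the tool goes at most 50 mm and 8.59 degrees, less where a joint would pass 70% of its speed; a pose out of reach is approached as far as the arm can. A call with a gripper value outside its range is refused whole. The fingers move at their own pace and stop on an object; FORCE is the grip in N (left out, the last holds). Time passes only in rows, so rows that do not move let the fingers close, or fill a call up. It gives the time, the measured TCP pose, the force and the opening at its end, in the units of the state.
- r.read_state(): the state, without advancing time (a new reading comes with each control period).
- r.camera(name): name is "scene" or "top" or "wrist"; returns a dict with "pixels" (384x512x3 uint8, red, green, blue), "fx", "fy", "cx", "cy" (pixels), "camera_from_world" (4x4, takes a point from world to camera coordinates). Camera axes: x right, y up, looking along -z (the intrinsics and any distortion apply to the point x, -y, -z); pixel columns grow to the right and rows downward; lengths in m; the calibration is good to about 2 mm. A picture is of the moment at which its call begins. There is no depth.
- r.close_job(): hands the job in, once; it reports no verdict.
The state is a dict: "time": time; "joint_positions": joint angles; "joint_vel": joint speeds; "joint_torque": joint torques, N m; "ee_pos": TCP position; "eef_rot": TCP orientation; "ft_force": force on the tool from outside, world axes, zero at the start; "torque": the same for the moment, N m; "width": finger opening in m.
Only numpy, scipy, OpenCV 4.12 (cv2) and the standard library are available. Lean on these libraries where they do the work, as an engineer would, in place of code of your own. Each camera call takes 0.05 s, during which the arm holds its last target. There are 200 camera calls.

## Working session

There is one attempt and no reset: what is moved stays moved. The work goes in short steps, Python scripts to look and compute and a shell command to move; the robot and the scene stay as the last step left them, time stands still between calls to the robot, and variables do not carry over. Pictures are saved under pics/ and viewed, about 8 in all and at most 12, crops included, and the job is handed in when it is done.

```bash
mkdir -p pics
cat > h.py <<'E'
import numpy as np, cv2
from bench import r
def snap(n,f):
    c=r.camera(n); cv2.imwrite(f'pics/{f}.png',c['pixels'][:,:,::-1]); np.save(f'pics/{f}.npy',c,allow_pickle=True); return c
def load(f): return np.load(f'pics/{f}.npy',allow_pickle=True).item()
def ray(c,u,v):
    T=np.linalg.inv(c['camera_from_world']); d=T[:3,:3]@np.array([(u-c['cx'])/c['fx'],-(v-c['cy'])/c['fy'],-1]); return T[:3,3],d
def plane(c,u,v,z):
    o,d=ray(c,u,v); return o+d*(z-o[2])/d[2]
def proj(c,p):
    q=c['camera_from_world']@np.append(p,1); return c['cx']+c['fx']*q[0]/-q[2], c['cy']+c['fy']*q[1]/q[2]
def tri(a,b):
    (o1,d1),(o2,d2)=a,b; s=np.linalg.lstsq(np.c_[d1,-d2],o2-o1,rcond=None)[0]
    p,q=o1+s[0]*d1,o2+s[1]*d2; return (p+q)/2,np.linalg.norm(p-q)
E
python3 - <<'E'
from h import *
a=snap('scene','s0');b=snap('top','t0')
for c in(a,b): print({k:c[k] for k in c if k!='pixels'})
s=r.read_state();print(s,r.tip_extent)
E
```

```text
{'fx': 437.12728492848976, 'fy': 437.12728492848976, 'cx': 253.32821992564135, 'cy': 191.3843320847787, 'camera_from_world': array([[-0.6154222 , -0.78819189,  0.00300946,  0.3655755 ],
       [ 0.5626741 , -0.43665718,  0.70194613, -0.31591607],
       [-0.55195415,  0.43368657,  0.71222369, -0.80335339],
       [ 0.        ,  0.        ,  0.        ,  1.        ]])}
{'fx': 387.6621048570515, 'fy': 387.6621048570515, 'cx': 262.7436647006359, 'cy': 202.250016951228, 'camera_from_world': array([[-0.01052289, -0.99948684, -0.03025429,  0.08471065],
       [ 0.99449999, -0.01361385,  0.10384811, -0.50390561],
       [-0.1042067 , -0.02899511,  0.99413291, -0.98116727],
       [ 0.        ,  0.        ,  0.        ,  1.        ]])}
{'time': 0.1, 'joint_positions': array([ 1.19839571,  0.33281517, -0.06469696,  1.46081198,  0.02162909,
        1.34988612, -0.08853805]), 'joint_vel': array([ 0.00061454, -0.0001818 , -0.00010863, -0.00092378, -0.00098888,
        0.00031034,  0.00102985]), 'joint_torque': array([ 1.12085789e-03, -6.24544716e+01,  2.42362940e-02, -3.90720177e+01,
       -6.14272454e-02,  3.65268218e-02,  5.97213671e-05]), 'ee_pos': array([ 0.21408203, -0.58687822,  0.24385108]), 'eef_rot': array([ 9.84745122e-01,  1.74001923e-01, -1.46777679e-04, -5.94315863e-04]), 'ft_force': array([ 0.06992033, -0.44362056, -0.04245227]), 'torque': array([-0.06832796,  0.01674457,  0.01945521]), 'width': 0.08717912160617129} 0.022
```

View pics/s0.png

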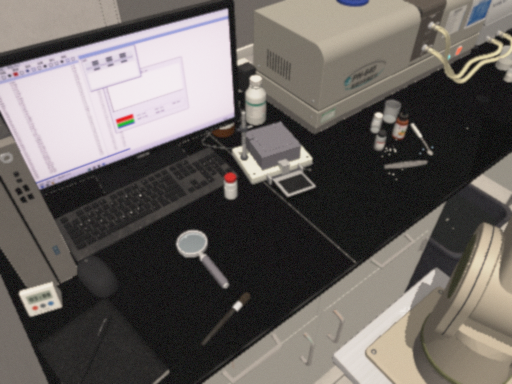

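View pics/t0.png

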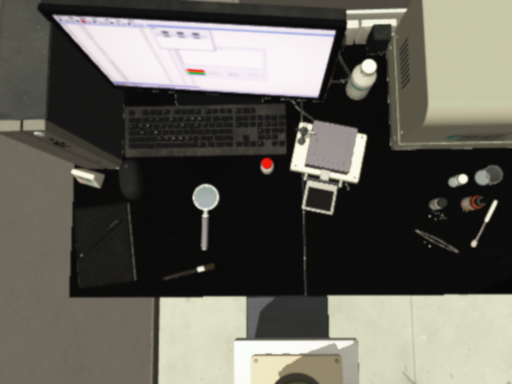

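The scene view shows the stage around (270,155), the pillar at (243,135), the vial at (231,186), the loupe at (193,243) and the brush at (227,318). In the top view the stage is at (330,150), the treadle at (320,197), the loupe lens at (206,197) and the vial at (267,166). I'll enlarge these areas.

Run:
```python
from h import *
a=load('s0')['pixels'][:,:,::-1];b=load('t0')['pixels'][:,:,::-1]
A=cv2.resize(a[100:200,220:320],(400,400),interpolation=cv2.INTER_CUBIC)
B=cv2.resize(b[115:220,285:385],(400,420),interpolation=cv2.INTER_CUBIC)[:400]
cv2.imwrite('pics/c1.png',np.hstack([A,B]))
t=load('t0')
hsv=cv2.cvtColor(t['pixels'],cv2.COLOR_RGB2HSV)
g=cv2.cvtColor(t['pixels'],cv2.COLOR_RGB2GRAY)
m=np.zeros_like(g);m[175:255,185:225]=(g[175:255,185:225]>70)*255
cs,_=cv2.findContours(m,cv2.RETR_EXTERNAL,cv2.CHAIN_APPROX_NONE)
for c in cs: print(cv2.contourArea(c),cv2.boundingRect(c),cv2.minAreaRect(c))
m2=np.zeros_like(g);m2[115:190,285:372]=(t['pixels'][115:190,285:372].min(2)>185)*255
cs,_=cv2.findContours(m2,cv2.RETR_EXTERNAL,cv2.CHAIN_APPROX_NONE)
for c in cs:
  if cv2.contourArea(c)>10: print('st',cv2.contourArea(c),cv2.minAreaRect(c),cv2.boxPoints(cv2.minAreaRect(cv2.convexHull(c))))
```

```text
758.0 (192, 183, 28, 68) ((200.69256591796875, 215.49008178710938), (27.13774299621582, 65.63772583007812), 14.574216842651367)
st 69.5 ((321.4615173339844, 185.1923065185547), (27.652374267578125, 4.118438720703125), 11.309932708740234) [[307.5     184.5    ]
 [308.30768 180.46155]
 [335.42303 185.88461]
 [334.61536 189.92307]]
st 875.5 ((327.74151611328125, 154.75701904296875), (71.25006866455078, 47.35485076904297), 5.355824947357178) [[290.06192  175.0058  ]
 [294.4821   127.857704]
 [365.4211   134.50824 ]
 [361.00095  181.65634 ]]
st 26.0 ((305.7000427246094, 125.40001678466797), (11.700428009033203, 4.7434163093566895), 18.434946060180664) [[299.40005  125.80002 ]
 [300.90005  121.30002 ]
 [312.00003  125.000015]
 [310.50003  129.50002 ]]
```

View pics/c1.png

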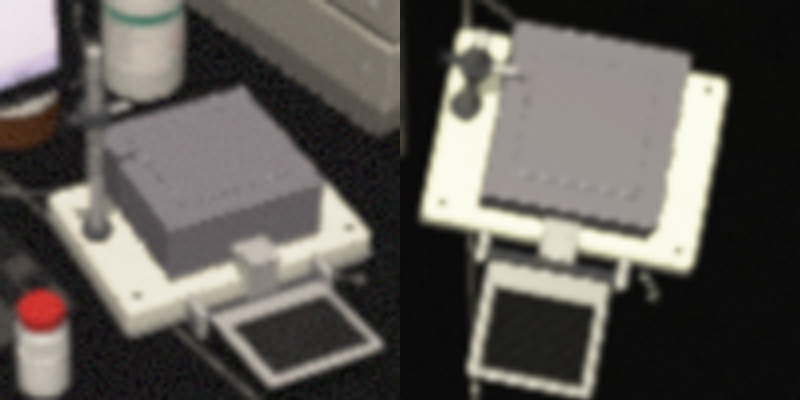

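Run:
```python
from h import *
s=load('s0');t=load('t0')
P=[plane(t,u,v,.03) for u,v in[(299.5,122),(290,169.5),(357.5,183),(367,134.5)]];P=np.array(P)
c=P.mean(0);print(P.round(3),c)
print('sides',np.linalg.norm(np.diff(P,axis=0),axis=1))
y=(P[0]+P[1]-P[2]-P[3]);x=P[0]-P[1]+P[3]-P[2]
print('yaw',np.arctan2(-y[0],y[1]),np.arctan2(x[1],x[0]))
th=(np.arctan2(-y[0],y[1])+np.arctan2(x[1],x[0]))/2
R=np.array([[np.cos(th),-np.sin(th)],[np.sin(th),np.cos(th)]])
f=lambda a,b:c[:2]+R@[a,b]
print('tread',f(-.132,0),'ptr xy',f(.012,.052),'pillar',f(.012,.076))
print('scene check: centre cover top',proj(s,[*c[:2],.076]),'tread',proj(s,[*f(-.132,0),.031]),proj(t,[*f(-.132,0),.031]))
print('ptr tri',tri(ray(s,252.7,125.8),ray(t,315,133.2)))
# scene-based height: z minimizing distance at known xy
for z in (.1,.11,.12,.13,.14): print(z,proj(s,[*f(.012,.052),z]),proj(t,[*f(.012,.052),z]))
print('pillar top',proj(s,[*f(.012,.076),.177]),proj(t,[*f(.012,.076),.177]))
# loupe
px=t['pixels'];g=cv2.cvtColor(px,cv2.COLOR_RGB2GRAY)
m=np.zeros_like(g);m[175:255,185:225]=(g[175:255,185:225]>70)*255
ys,xs=np.nonzero(m)
k=ys<212;rr=cv2.minEnclosingCircle(np.c_[xs[k],ys[k]].astype(np.float32));print(rr)
k=ys>222;h=(xs[k].mean(),ys[k].mean());print('handle px',h)
L=plane(t,*rr[0],.01);H=plane(t,*h,.01);E=plane(t,204.3,250,.01);print('lens',L,'H',H,np.linalg.norm(H-L),np.linalg.norm(E-L),'yaw of +x',np.arctan2(*(L-H)[[1,0]]))
print(proj(s,L),proj(s,H))
print('vial',plane(t,266.5,165,.065))
```

```text
[[ 0.717 -0.021  0.03 ]
 [ 0.59   0.006  0.03 ]
 [ 0.551 -0.167  0.03 ]
 [ 0.679 -0.197  0.03 ]] [ 0.63432501 -0.09472081  0.03      ]
sides [0.12993382 0.17802806 0.13140638]
yaw -0.21273450188582865 -0.21862813903406933
tread [ 0.50538335 -0.06647109] ptr xy [ 0.65717566 -0.04649376] pillar [ 0.66231197 -0.02304982]
scene check: centre cover top (np.float64(272.5258400775314), np.float64(139.36602810827043)) tread (np.float64(296.29099526741317), np.float64(183.66353041244287)) (np.float64(318.8517248425601), np.float64(201.1570895591194))
ptr tri (array([ 0.65908845, -0.04972556,  0.12553755]), np.float64(0.0022407715664708294))
0.1 (np.float64(252.57628324861398), np.float64(134.7919176724484)) (np.float64(312.27537994839986), np.float64(136.6079516156869))
0.11 (np.float64(252.58332329340644), np.float64(131.65855530661347)) (np.float64(312.67489854630827), np.float64(135.48419325639588))
0.12 (np.float64(252.59045443872103), np.float64(128.4846461891663)) (np.float64(313.0829676782661), np.float64(134.33638411657893))
0.13 (np.float64(252.59767846438007), np.float64(125.26939816202629)) (np.float64(313.499864812456), np.float64(133.16374373897685))
0.14 (np.float64(252.60499719687283), np.float64(122.01199829675909)) (np.float64(313.92587955360796), np.float64(131.9654575288805))
pillar top (np.float64(243.6437891503057), np.float64(112.0596756218071)) (np.float64(305.090573867744), np.float64(125.27338021384098))
((205.2118682861328, 197.07627868652344), 14.098411560058594)
handle px (np.float64(204.10059171597632), np.float64(236.10059171597632))
lens [0.52268243 0.23224661 0.01      ] H [0.41915191 0.23467549 0.01      ] 0.10355901223539829 0.13991417753565222 yaw of +x -0.02345621170244973
(np.float64(191.52673923979157), np.float64(243.00809990556252)) (np.float64(216.82141846338155), np.float64(274.2590372168413))
vial [0.59556363 0.06701017 0.065     ]
```

```bash
python3 -m jog '[[0,0,0,0.14,1],[0,0,0,0.14,1],[0,0,0,0.14,1],[0,0,0,0.14,1],[1.4,-4.5,0,0,1],[1.4,-4.5,0,0,1],[1.4,-4.5,0,0,1],[1.4,-4.5,0,0,1],[1.4,-4.5,0,0,1],[1.4,-4.5,0,0,1]]' 20
cat >> h.py <<'E'
def to(x,y,z,yaw):
    from scipy.spatial.transform import Rotation as Ro
    s=r.read_state();M=Ro.from_quat(s['eef_rot']).as_matrix();d=M.T@(np.array([x,y,z])-s['ee_pos'])
    cur=np.arctan2(M[1,0],M[0,0]);print('t',s['time'],'pos',s['ee_pos'].round(4),'yaw',cur.round(4),'tilt',M[:,2].round(3),'shift cm',(d*100).round(2),'turn',round(cur-yaw,3),'F',s['ft_force'].round(1),'w',round(s['width'],4))
E
python3 -c "
from h import *
to(.505,-.066,.1,-.216)"
```

```text
time: 1.1
ee_pos: [0.3567, -0.3391, 0.2386]
eef_rot: [0.992, -0.123, -0.004, -0.003]
ft_force: [0.9, -0.7, -0.1]
width: 0.0149
t 1.1 pos [ 0.3567 -0.3391  0.2386] yaw -0.2465 tilt [-0.008  0.006 -1.   ] shift cm [  7.84 -30.04  13.92] turn -0.03 F [ 0.9 -0.7 -0.1] w 0.0149
```

```bash
python3 -m jog '[[1.1,-4,1,-0.03,1],[1.1,-4,1,0,1],[1.1,-4,1,0,1],[1.1,-4,1,0,1],[1.1,-4,1,0,1],[1.1,-4,1,0,1],[1,-3,1,0,1],[0.4,-1.5,1,0,1],[0,0,0,0,1],[0,0,0,0,1]]'
python3 -c "
from h import *
to(.505,-.066,.1,-.216)
snap('wrist','w1')"
```

```text
time: 2.1
ee_pos: [0.5006, -0.0587, 0.1553]
eef_rot: [0.995, -0.102, -0.005, -0.003]
ft_force: [-0.1, -0.0, -0.2]
width: 0.001
t 2.1 pos [ 0.5006 -0.0587  0.1553] yaw -0.2044 tilt [-0.008  0.007 -1.   ] shift cm [0.63 0.65 5.52] turn 0.012 F [-0.1 -0.  -0.2] w 0.001
```

View pics/w1.png

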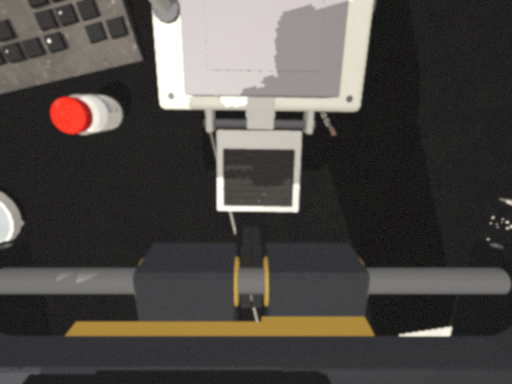

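The wrist view shows the tread centred at about (259,178), with the stage front edge from (158,108) to (360,109). The cover is still shut. I'll use these to check the tread position.

```bash
python3 -c "
from h import *
w=load('w1')
T=np.linalg.inv(w['camera_from_world']);print('cam',T[:3,3].round(3))
g=plane(w,259,178,.031);print(g)
a=plane(w,158,104,.03);b=plane(w,361,104,.03);d=a-b;print(a,b,np.linalg.norm(d),'yaw',np.arctan2(-d[0],d[1]))
print('tread exp',proj(w,[.5054,-.0665,.031]))
to(g[0],g[1],.058,-.216)"
```

```text
cam [ 0.583 -0.076  0.295]
[ 0.51174143 -0.06769355  0.031     ]
[0.5958349  0.00657911 0.03      ] [ 0.55951189 -0.16869778  0.03      ] 0.17900097797920597 yaw -0.20433983854378807
tread exp (np.float64(259.06458730665446), np.float64(184.50544198192628))
t 2.15 pos [ 0.5005 -0.0589  0.1553] yaw -0.205 tilt [-0.008  0.007 -1.   ] shift cm [1.38 0.68 9.72] turn 0.011 F [-0.7  0.1 -0.8] w 0.0004
```

```bash
python3 -m jog '[[0.4,0.3,2,0,1],[0.4,0.4,2,0,1],[0.1,0,2,0,1],[0,0,2,0,1],[0,0,1.5,0,1],[0,0,0.5,0,1],[0,0,0.5,0,1],[0,0,0.4,0,1],[0,0,0.4,0,1],[0,0,0,0,1]]'
python3 -c "
from h import *
to(.507,-.067,.040,-.216)"
```

```text
time: 3.15
ee_pos: [0.5076, -0.0788, 0.0448]
eef_rot: [0.994, -0.11, -0.001, -0.0]
ft_force: [-3.6, 2.9, 7.5]
width: 0.0007
t 3.15 pos [ 0.5076 -0.0788  0.0448] yaw -0.2204 tilt [-0.002  0.001 -1.   ] shift cm [-0.32 -1.14  0.48] turn -0.004 F [-3.6  2.9  7.5] w 0.0007
```

```bash
python3 -m jog '[[0,0,0.3,0,1],[0,0,0.3,0,1],[0,0,0.3,0,1],[0,0,0.3,0,1],[0,0,0.4,0,1],[0,0,0.4,0,1],[0,0,0.4,0,1],[0,0,0.4,0,1],[0,0,0.4,0,1],[0,0,0.4,0,1]]'
python3 -c "
from h import *
to(.507,-.067,.040,-.216);snap('scene','s1')"
```

```text
time: 4.15
ee_pos: [0.5082, -0.0786, 0.0397]
eef_rot: [0.994, -0.11, -0.002, 0.007]
ft_force: [-24.5, 4.5, 53.3]
width: 0.0005
t 4.15 pos [ 0.5082 -0.0786  0.0397] yaw -0.2205 tilt [-0.006 -0.014 -1.   ] shift cm [-0.37 -1.11 -0.05] turn -0.005 F [-24.5   4.5  53.3] w 0.0005
```

View pics/s1.png

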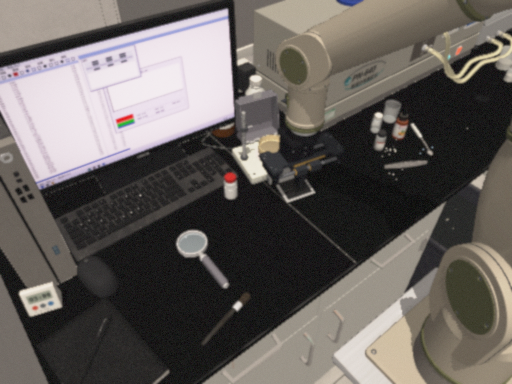

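The cover is standing open and the force rose to 53 N at tip height 18 mm, so the treadle is on its stop. I'll lift off and go to the loupe.

```bash
python3 -m jog '[[0,0,-1.5,0,1],[0,0,-3,0,1],[0,0,-4,0,0.5],[-1,0,-4,0,0],[-2,-3,-1,-0.04,0],[-2,-4.5,0,-0.05,0],[-2,-4.5,0,-0.05,0],[-2,-4.5,0,-0.05,0],[-2,-4.5,0,0,0],[-1,-4,0,0,0]]'
python3 -c "
from h import *
to(.448,.234,.10,-.023)"
```

```text
time: 5.2
ee_pos: [0.4201, 0.1876, 0.1842]
eef_rot: [1.0, -0.018, 0.008, 0.01]
ft_force: [1.2, -0.1, 1.0]
width: 0.0566
t 5.2 pos [0.4201 0.1876 0.1842] yaw -0.0356 tilt [ 0.015 -0.02  -1.   ] shift cm [ 2.49 -4.91  8.37] turn -0.013 F [ 1.2 -0.1  1. ] w 0.0566
```

```bash
python3 -m jog '[[0.8,-1.5,1.5,-0.013,0],[0.8,-1.5,1.5,0,0],[0.7,-1.2,1.5,0,0],[0.2,-0.4,1.5,0,0],[0,0,1,0,0],[0,0,0,0,0],[0,0,0,0,0],[0,0,0,0,0],[0,0,0,0,0],[0,0,0,0,0]]'
python3 -c "
from h import *
to(.448,.234,.10,-.023);snap('wrist','w2')"
```

```text
time: 6.2
ee_pos: [0.4492, 0.2399, 0.1179]
eef_rot: [1.0, -0.007, 0.015, 0.008]
ft_force: [-0.1, -0.4, 0.4]
width: 0.087
t 6.2 pos [0.4492 0.2399 0.1179] yaw -0.0134 tilt [ 0.029 -0.017 -0.999] shift cm [-0.17  0.57  1.8 ] turn 0.01 F [-0.1 -0.4  0.4] w 0.087
```

View pics/w2.png

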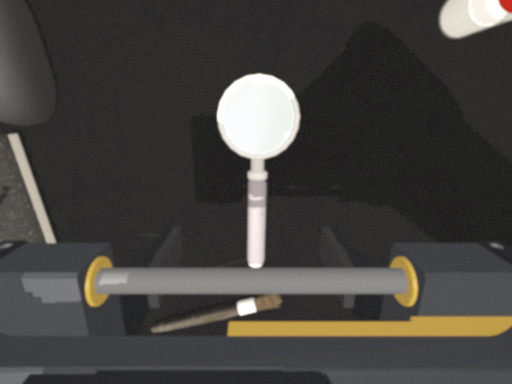

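The loupe lens is at (258,116) and its handle runs from (258,170) to (257,265). The brush lies below the handle end, at (150–282, 295–332).

```bash
python3 -c "
from h import *
w=load('w2');t=load('t0')
L=plane(w,258.3,116,.012);H=plane(w,256.8,255,.015);H2=plane(w,258,180,.015)
yaw=np.arctan2(*(L-H)[[1,0]]);print(L,H,H2,'yaw',yaw)
print('brush tip',plane(w,280,298,.01),plane(t,213,266,.01))
yaw=-.02;g=L-.075*np.array([np.cos(yaw),np.sin(yaw),0]);print(g)
to(g[0],g[1],.025,yaw)"
```

```text
[0.5240909  0.23144972 0.012     ] [0.39671821 0.23387038 0.015     ] [0.46975394 0.23221021 0.015     ] yaw -0.01900227444194775
brush tip [0.34513422 0.21054813 0.01      ] [0.34104858 0.21089736 0.01      ]
[0.4491059  0.23294962 0.012     ]
t 6.25 pos [0.4492 0.24   0.1179] yaw -0.0135 tilt [ 0.029 -0.017 -0.999] shift cm [-0.28  0.55  9.3 ] turn 0.007 F [-0.3 -0.1 -0.5] w 0.087
```

```bash
python3 -m jog '[[-0.1,0.3,1.5,0.007,0],[-0.1,0.2,1.5,0,0],[0,0,1.5,0,0],[0,0,1.5,0,0],[0,0,1,0,0],[0,0,0.5,0,0],[0,0,0.5,0,0],[0,0,0,0,0],[0,0,0,0,0],[0,0,0,0,0]]'
python3 -c "
from h import *
to(.4491,.233,.025,-.02)"
```

```text
time: 7.25
ee_pos: [0.4495, 0.2329, 0.0312]
eef_rot: [1.0, -0.011, 0.015, 0.008]
ft_force: [-0.1, 0.3, -0.6]
width: 0.087
t 7.25 pos [0.4495 0.2329 0.0312] yaw -0.0221 tilt [ 0.029 -0.017 -0.999] shift cm [-0.06 -0.02  0.62] turn -0.002 F [-0.1  0.3 -0.6] w 0.087
```

```bash
python3 -m jog '[[0,0,0.3,0,0],[0,0,0.3,0,0],[0,0,0,0,0],[0,0,0,0,1],[0,0,0,0,1],[0,0,0,0,1],[0,0,0,0,1],[0,0,0,0,1],[0,0,0,0,1],[0,0,0,0,1]]' 25
python3 -c "
from h import *
to(.4491,.233,.025,-.02)"
```

```text
time: 8.25
ee_pos: [0.4506, 0.2331, 0.0259]
eef_rot: [1.0, -0.011, 0.016, 0.008]
ft_force: [-1.0, 0.8, 0.4]
width: 0.0389
t 8.25 pos [0.4506 0.2331 0.0259] yaw -0.0222 tilt [ 0.032 -0.016 -0.999] shift cm [-0.15  0.01  0.08] turn -0.002 F [-1.   0.8  0.4] w 0.0389
```

```bash
python3 -m jog '[[0,0,0,0,1],[0,0,0,0,1],[0,0,0,0,1],[0,0,0,0,1],[0,0,0,0,1],[0,0,0,0,1],[0,0,0,0,1],[0,0,-0.5,0,1],[0,0,-1,0,1],[0,0,-1.5,0,1]]' 25
python3 -c "
from h import *
to(.4491,.233,.19,-.02)"
```

```text
time: 9.25
ee_pos: [0.4483, 0.233, 0.0561]
eef_rot: [1.0, -0.011, 0.014, 0.009]
ft_force: [0.7, 0.4, -0.5]
width: 0.0155
t 9.25 pos [0.4483 0.233  0.0561] yaw -0.0221 tilt [ 0.028 -0.017 -0.999] shift cm [  0.46   0.23 -13.38] turn -0.002 F [ 0.7  0.4 -0.5] w 0.0155
```

```bash
python3 -m jog '[[0,0,-1.5,0,1],[0,0,-2,0,1],[0,0,-2,0,1],[0,0,-2,0,1],[0,0,-2,0,1],[0,0,-2,0,1],[0,0,-1,0,1],[0,0,0,0,1],[0,0,0,0,1],[0,0,0,0,1]]'
python3 - <<'E'
from h import *
to(.4491,.233,.19,-.02)
s=snap('scene','s2');t=snap('top','t2')
A=cv2.resize(s['pixels'][100:200,220:320,::-1],(400,400),interpolation=cv2.INTER_CUBIC)
B=cv2.resize(t['pixels'][100:200,285:385,::-1],(400,400),interpolation=cv2.INTER_CUBIC)
cv2.imwrite('pics/c2.png',np.hstack([A,B]))
E
```

```text
time: 10.25
ee_pos: [0.4444, 0.2371, 0.1974]
eef_rot: [1.0, -0.01, 0.019, 0.007]
ft_force: [0.3, 0.5, -1.1]
width: 0.0159
t 10.25 pos [0.4444 0.2371 0.1974] yaw -0.0196 tilt [ 0.038 -0.015 -0.999] shift cm [0.45 0.39 0.77] turn 0.0 F [ 0.3  0.5 -1.1] w 0.0159
```

View pics/c2.png

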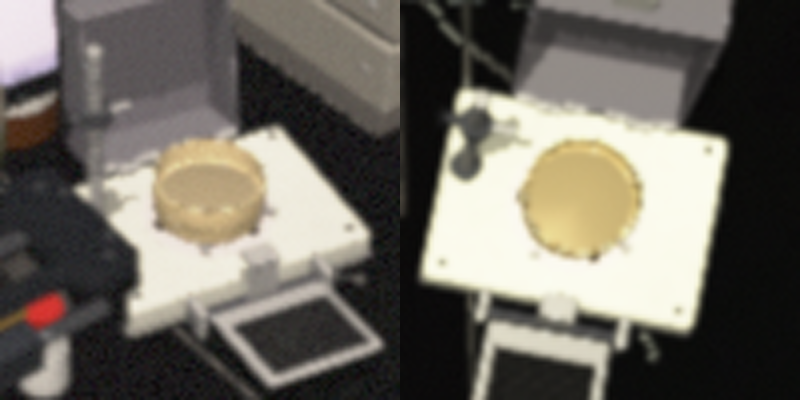

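The cover is open and the sieve is visible, with its rim centred at about (272.4,143.7) in the scene view and (330.5,149.3) in the top view. The pointer tip is still at (252.7,125.8) in the scene view, as before.

Run:
```python
from h import *
s=load('s2');t=load('t2')
for c,u,v in((s,272.4,143.7),(t,330.5,149.3)): print(plane(c,u,v,.063))
print(tri(ray(s,272.4,143.7),ray(t,330.5,149.3)))
px=t['pixels'];hsv=cv2.cvtColor(px,cv2.COLOR_RGB2HSV);roi=np.zeros(px.shape[:2],np.uint8);roi[125:172,305:350]=1
m=((hsv[:,:,1]>70)&(roi>0)).astype(np.uint8)
cs=max(cv2.findContours(m,0,1)[0],key=cv2.contourArea);e=cv2.minEnclosingCircle(cs);print(e,plane(t,*e[0],.063),cv2.boundingRect(cs))
to(.449,-.08,.21,-.2)
```

```text
[ 0.63283653 -0.09363262  0.063     ]
[ 0.63364986 -0.09551278  0.063     ]
(array([ 0.63441819, -0.09554133,  0.06096826]), np.float64(0.0007802883608590289))
((329.7875671386719, 149.37197875976562), 14.976694107055664) [ 0.63349617 -0.09371219  0.063     ] (315, 135, 30, 30)
t 10.35 pos [0.4443 0.2371 0.1971] yaw -0.0196 tilt [ 0.037 -0.015 -0.999] shift cm [ 1.14 31.71 -0.8 ] turn 0.18 F [ 0.3  0.  -0.9] w 0.0161
```

```bash
python3 -m jog '[[0,1.5,-0.3,0.02,1],[0,2.5,-0.3,0.02,1],[0,2.5,-0.2,0.02,1],[0,2.5,0,0.02,1],[0,2.5,0,0.02,1],[0,2.5,0,0.02,1],[0,2.5,0,0.02,1],[0,2.5,0,0.02,1],[0,2.5,0,0.02,1],[0,1.5,0,0,1]]'
python3 -c "
from h import *
to(.449,-.08,.21,-.2)"
```

```text
time: 11.35
ee_pos: [0.412, -0.0059, 0.2045]
eef_rot: [0.994, -0.108, 0.015, 0.005]
ft_force: [0.6, 0.3, -0.3]
width: 0.0157
t 11.35 pos [ 0.412  -0.0059  0.2045] yaw -0.2167 tilt [ 0.029 -0.013 -0.999] shift cm [ 5.23  6.45 -0.34] turn -0.017 F [ 0.6  0.3 -0.3] w 0.0157
```

Next I'll move to above the sieve, still high.

```bash
python3 -m jog '[[0,2,0,-0.01,1],[1,2,-0.1,0,1],[2,1.5,-0.1,0,1],[2,0.5,-0.1,0,1],[2,0,0,0,1],[2,0,0,0,1],[2,0,0,0,1],[1.5,0,0,0,1],[0.5,0,0,0,1],[0,0,0,0,1]]'
python3 -c "
from h import *
to(.5625,-.0805,.143,-.2)"
```

```text
time: 12.35
ee_pos: [0.5218, -0.108, 0.2091]
eef_rot: [0.993, -0.114, 0.012, 0.005]
ft_force: [-0.0, -0.4, -0.9]
width: 0.016
t 12.35 pos [ 0.5218 -0.108   0.2091] yaw -0.2277 tilt [ 0.023 -0.012 -1.   ] shift cm [ 3.18 -3.65  6.66] turn -0.028 F [-0.  -0.4 -0.9] w 0.016
```

```bash
python3 -m jog '[[0.7,-0.7,0,-0.01,1],[0.7,-0.7,0,-0.01,1],[0.7,-0.7,0.3,0,1],[0.6,-0.7,0.5,0,1],[0.3,-0.4,0.5,0,1],[0,-0.2,0.5,0,1],[0,0,0.5,0,1],[0,0,0,0,1],[0,0,0,0,1],[0,0,0,0,1]]'
python3 - <<'E'
from h import *
to(.5625,-.0805,.143,-.2)
s=snap('scene','s3');t=snap('top','t3')
A=cv2.resize(s['pixels'][95:195,210:310,::-1],(400,400),interpolation=cv2.INTER_CUBIC)
B=cv2.resize(t['pixels'][90:190,285:385,::-1],(400,400),interpolation=cv2.INTER_CUBIC)
cv2.imwrite('pics/c3.png',np.hstack([A,B]))
w=snap('wrist','w3')
E
```

```text
time: 13.35
ee_pos: [0.5594, -0.0784, 0.1839]
eef_rot: [0.995, -0.103, 0.011, 0.005]
ft_force: [-0.8, 0.1, -0.8]
width: 0.0157
t 13.35 pos [ 0.5594 -0.0784  0.1839] yaw -0.2053 tilt [ 0.021 -0.012 -1.   ] shift cm [0.26 0.11 4.1 ] turn -0.005 F [-0.8  0.1 -0.8] w 0.0157
```

View pics/c3.png

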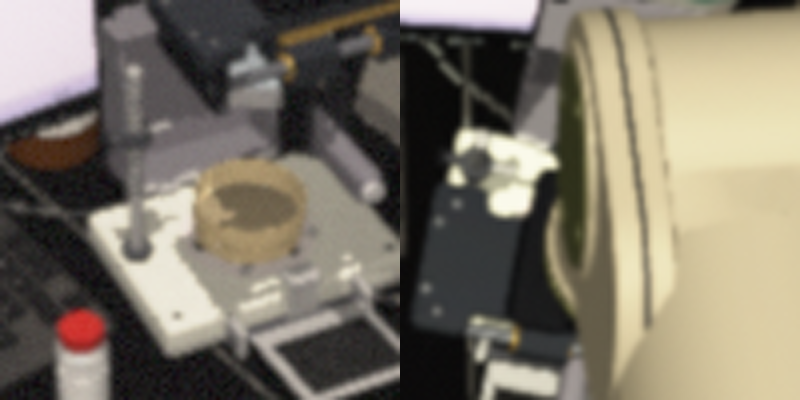

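View pics/w3.png

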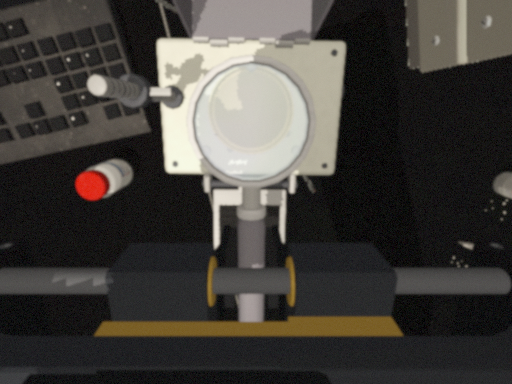

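In the wrist view the lens rim is centred at about (251,121), the sieve shows inside it at about (251,107), and the pointer tip is at (181,97). In the scene view the loupe is clear of everything.

Run:
```python
from h import *
w=load('w3');s=load('s2');t=load('t0')
print('ptr',tri(ray(s,252.7,125.8),ray(w,181,97)))
print('ptr z from wrist+top',tri(ray(t,315,133.2),ray(w,181,97)))
for z in(.12,.125,.13,.135):print(z,plane(w,181,97,z),proj(w,[.6572,-.0465,z]))
print('lens',plane(w,251,121,.168),'edge dia',np.linalg.norm(plane(w,193,121,.168)-plane(w,309.5,121,.168)))
print('stage pt check front edge mid', plane(w,251,174,.03), 'exp',.634-.065*np.cos(.214),-.095+.065*np.sin(.214))
print('exp sieve rim px',proj(w,[.634,-.095,.063]))
G=cv2.cvtColor(w['pixels'],cv2.COLOR_RGB2BGR);a=cv2.resize(G[60:130,150:220],(400,400),interpolation=cv2.INTER_CUBIC)
q=load('s2')['pixels'][110:145,235:270,::-1];b=cv2.resize(q,(400,400),interpolation=cv2.INTER_CUBIC)
cv2.imwrite('pics/c4.png',np.hstack([a,b]))
```

```text
ptr (array([ 0.65631723, -0.04922767,  0.12681681]), np.float64(0.005007642117381992))
ptr z from wrist+top (array([ 0.65556082, -0.05082141,  0.13016402]), np.float64(0.0031943100665586424))
0.12 [ 0.65505176 -0.04956876  0.12      ] (np.float64(175.78019819915644), np.float64(94.7105353327189))
0.125 [ 0.65463635 -0.05062658  0.125     ] (np.float64(173.9364071196885), np.float64(94.34905867402324))
0.13 [ 0.65422093 -0.0516844   0.13      ] (np.float64(171.99707513374017), np.float64(93.96885114715698))
0.135 [ 0.65380552 -0.05274221  0.135     ] (np.float64(169.9545786667172), np.float64(93.56841814445988))
lens [ 0.63166771 -0.09305001  0.168     ] edge dia 0.06235958569556284
stage pt check front edge mid [ 0.5730081  -0.08188052  0.03      ] exp 0.5704826985477558 -0.08119592754927953
exp sieve rim px (np.float64(251.74184477553874), np.float64(113.11593468957597))
```

View pics/c4.png

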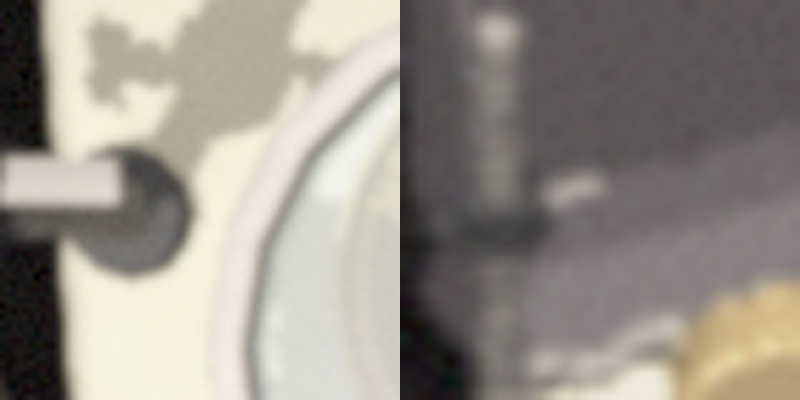

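The zoom corrects the pointer tip to (171.9,91.5) in the wrist view and (252.9,125.9) in the scene view, which gives a height of about 0.128–0.130. Time to lower.

```bash
python3 - <<'E'
from h import *
print(tri(ray(load('s2'),252.9,125.9),ray(load('w3'),171.9,91.5)),tri(ray(load('s2'),252.9,125.9),ray(load('t0'),314,133.2)))
E
python3 -m jog '[[0.1,0,0.3,0,1],[0.1,0,0.5,0,1],[0.1,0,0.5,0,1],[0,0.1,0.5,0,1],[0,0,0.5,0,1],[0,0,0.5,0,1],[0,0,0.5,0,1],[0,0,0.2,0,1],[0,0,0,0,1],[0,0,0,0,1]]'
python3 -c "
from h import *
to(.5625,-.080,.145,-.205)"
```

```text
(array([ 0.65816082, -0.04700164,  0.12759758]), np.float64(0.0020212997503584007)) (array([ 0.65793411, -0.04802379,  0.12689981]), np.float64(4.7104369635990925e-05))
time: 14.5
ee_pos: [0.5631, -0.0807, 0.1456]
eef_rot: [0.995, -0.103, 0.011, 0.005]
ft_force: [0.7, -0.4, -1.6]
width: 0.0161
t 14.5 pos [ 0.5631 -0.0807  0.1456] yaw -0.2056 tilt [ 0.02  -0.012 -1.   ] shift cm [-0.07 -0.05  0.06] turn -0.001 F [ 0.7 -0.4 -1.6] w 0.0161
```

```bash
python3 -m jog '[[0,0,0.1,0,1],[0,0,0,0,1],[0,0,0,0,1],[0,0,0,0,1],[0,0,0,0,1],[0,0,0,0,1],[0,0,0,0,1],[0,0,0,0,1],[0,0,0,0,1],[0,0,0,0,1]]'
python3 - <<'E'
from h import *
to(.5625,-.080,.1444,-.205)
s=snap('scene','s4');w=snap('wrist','w4')
A=cv2.resize(s['pixels'][95:195,210:310,::-1],(400,400),interpolation=cv2.INTER_CUBIC)
B=cv2.resize(w['pixels'][20:220,150:350,::-1],(400,400),interpolation=cv2.INTER_CUBIC)
cv2.imwrite('pics/c5.png',np.hstack([A,B]))
for c in(s,w): print(proj(c,[.634,-.095,.128]),proj(c,[.634,-.095,.063]),proj(c,[.6572,-.0465,.128]))
E
```

```text
time: 15.5
ee_pos: [0.5636, -0.0807, 0.1455]
eef_rot: [0.995, -0.103, 0.011, 0.005]
ft_force: [0.4, -0.0, -0.1]
width: 0.0158
t 15.5 pos [ 0.5636 -0.0807  0.1455] yaw -0.2056 tilt [ 0.022 -0.012 -1.   ] shift cm [-0.13 -0.05  0.1 ] turn -0.001 F [ 0.4 -0.  -0.1] w 0.0158
(np.float64(273.39969680552565), np.float64(123.17992070637376)) (np.float64(272.51705196886877), np.float64(143.27528248054116)) (np.float64(252.59222110728047), np.float64(125.9102044222469))
(np.float64(250.834868998739), np.float64(124.30424725645491)) (np.float64(250.24799137385597), np.float64(120.01235952487349)) (np.float64(151.98956797506696), np.float64(99.45702619240431))
```

View pics/c5.png

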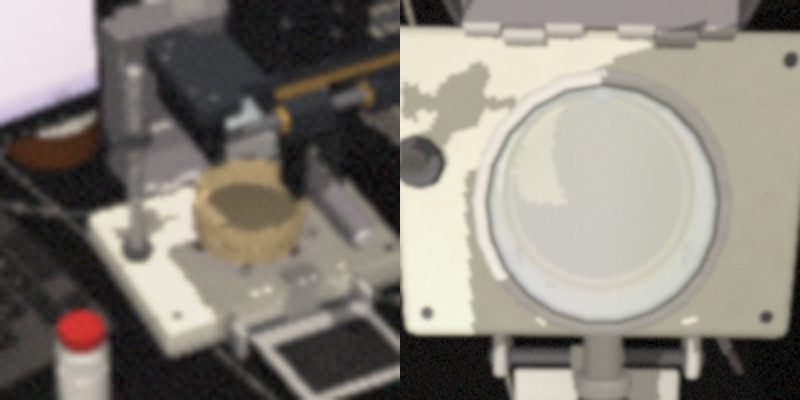

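The wrist view shows the lens rim centred at (251.7,118.8), with the sieve concentric inside it to about 1 mm. There is clear space around the rim. In the scene view the gripper hides the lens. I'll make one small trim.

```bash
python3 -m jog '[[-0.1,-0.05,0.2,0,1],[0,0,0,0,1],[0,0,0,0,1],[0,0,0,0,1],[0,0,0,0,1],[0,0,0,0,1],[0,0,0,0,1],[0,0,0,0,1],[0,0,0,0,1],[0,0,0,0,1]]'
python3 - <<'E'
from h import *
to(.563,-.0803,.1444,-.205)
w=snap('wrist','w5');print(w['fx'])
f=lambda a,b,z: proj(w,[a,b,z])
# lens rim expected/observed in levelness: bbox of projected 34 mm circle at z .118/.138
for z in (.124,.128,.132):
  P=np.array([f(.634+.034*np.cos(k),-.095+.034*np.sin(k),z) for k in np.linspace(0,6.28,60)]);print(z,np.ptp(P,axis=0))
B=w['pixels'][0:300,100:400,::-1];cv2.imwrite('pics/c6.png',cv2.resize(B,(600,600),interpolation=cv2.INTER_CUBIC))
E
```

```text
time: 16.6
ee_pos: [0.5627, -0.08, 0.1432]
eef_rot: [0.995, -0.103, 0.011, 0.005]
ft_force: [1.1, -0.6, -1.1]
width: 0.016
t 16.6 pos [ 0.5627 -0.08    0.1432] yaw -0.2057 tilt [ 0.022 -0.012 -1.   ] shift cm [ 0.04  0.02 -0.12] turn -0.001 F [ 1.1 -0.6 -1.1] w 0.016
286.7730682066665
0.124 [124.54858034 128.30202174]
0.128 [127.69216747 131.50923874]
0.132 [130.99855156 134.8815689 ]
```

View pics/c6.png

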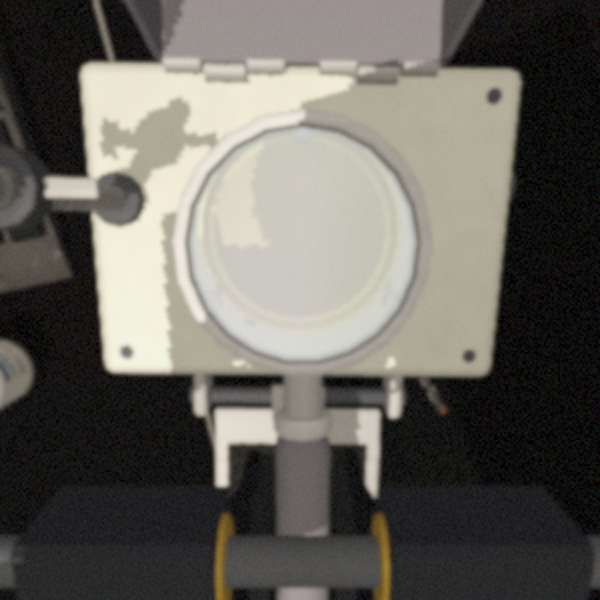

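```bash
python3 -m jog '[[0,0,-0.15,0,1],[0,0,0,0,1],[0,0,0,0,1],[0,0,0,0,1],[0,0,0,0,1],[0,0,0,0,1],[0,0,0,0,1],[0,0,0,0,1],[0,0,0,0,1],[0,0,0,0,1]]'
python3 -c "
from h import *
to(.563,-.0803,.1446,-.205)"
```

```text
time: 17.65
ee_pos: [0.5626, -0.08, 0.1449]
eef_rot: [0.995, -0.103, 0.011, 0.005]
ft_force: [0.3, 0.1, -1.2]
width: 0.0156
t 17.65 pos [ 0.5626 -0.08    0.1449] yaw -0.2056 tilt [ 0.022 -0.012 -1.   ] shift cm [0.04 0.02 0.03] turn -0.001 F [ 0.3  0.1 -1.2] w 0.0156
```

The loupe is in place and steady, so I'm handing the job in.

```bash
python3 -c "
from bench import r
r.close_job()"
```

```text
the job is handed in; nothing more can be done
```

The job is done and handed in at about 17.7 s of the 48 s allowed, with the arm still holding the loupe over the sieve.

- **Treadle:** I pressed it to its stop, with the fingertips at about 18 mm and the wrist force peaking at 53 N. The dust cover swung open and stayed open in the later pictures.
- **Loupe:** I gripped it across the handle (jaws at 16 mm) and carried it round the vial and pillar. By the arm's pose and the grasp offset, the lens is within about 1 mm of the sieve centre. The lens height comes out at about 0.128 m.
- **Steadiness and level:** The last wrist force reading was about 1 N and the pose was steady. The tool is tilted by about 0.025 rad, but has turned only about 0.01 rad since it took hold of the flat-lying loupe, so the lens should be level within about 1°.

**Disagreements and limits:**
- **Pointer height:** the estimates ranged from 0.127 to 0.130 m, so lens height against the pointer is good to about 2 mm.
- **Wrist camera:** it read about 3 mm off the fixed cameras along x, so I used it only to compare the lens with the sieve.
- **Lens view:** in the scene view the gripper hid the lens at the end, so its height rests on the arm's pose and its apparent size in the wrist view. I took no picture after the last 1.5 mm lift.

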